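# Fit the lemon cone to the citrus juicer and press it to run

### The arm

A 6-joint arm with a two-finger parallel gripper is mounted at the origin on the work surface. World frame = base frame: x ahead of the robot, y to its left, z up, the work surface at z = 0. Lengths are in m, angles in rad, forces in N, time in s.
With the tool pointing down it reaches from about 0.375 to 0.975 m from the base axis. Payload 3.8 kg.
Tool frame: the origin (TCP) lies between the finger pads, 19 mm behind the fingertips; this is the grasp point; y points along the fingers, z is the direction in which the jaws open and shut, and the axes are right-handed (so a half turn about y gives the same grasp; the last joint's range is limited). The gripper opens to 85 mm and grips with 20 to 120 N. Pads are 22 mm wide; open, the fingers measure 114 mm over their backs; the gripper's body (76 mm by 85 mm) begins 54 mm behind the grasp point. The pads swing forward as they close: fully open they stand 13 mm farther back than shut.
Start: joints at [-1.226, 0.264, 1.604, -0, 1.274, -0.037], TCP at [0.251, -0.626, 0.25] pointing down, gripper open.
Joint ranges: [-2.63, 2.63], [-0.94, 2.18], [0.31, 2.57], [-1.31, 4.45], [0, 2.66], [-2.55, 2.55]. Speed limits (rad/s): [2.57, 2.57, 3.14, 3.14, 3.14, 3.14].

### API

Orientations are given as a rotation vector (axis times angle).
In Python, from workcell import bot gives the robot as it stands.
- The arm moves only by the shell command python3 -m jog 'ROWS' [FORCE]. ROWS is JSON, a list of rows, each a list of 5 numbers: the shift along the world's x, y, z in mm, then the turn about the world's z in degrees, then the finger opening in mm, from 0 to 85.4. A call has exactly 10 rows; each row is the pose to reach, as a shift and turn from the pose commanded when the call began; what a row does not reach only later rows make up. A row lasts 1/8 s, in which the tool goes at most 62.5 mm and 10.7 degrees, less where a joint would pass 70% of its speed; a pose out of reach is approached as far as the arm can. A call with a gripper value outside its range is refused whole. The fingers move at their own pace and stop on an object; FORCE is the grip in N (left out, the last holds). Time passes only in rows, so rows that repeat a pose let the fingers close, or fill a call up. It gives the time, the measured TCP pose, the force and the opening at its end, in the units of the state.
- bot.read_state(): the state, without advancing time (a new reading comes with each control period).
- bot.read_camera(name): name is "side" or "top" or "wrist"; returns a dict with "pixels" (400x640x3 uint8, red, green, blue), "fx", "fy", "cx", "cy" (pixels), "R" (3x3) and "t" (3): a world point X has camera coordinates R X + t. Camera axes: x right, y down, z forward; pixel columns grow to the right and rows downward; lengths in m; the calibration is good to about 2 mm. A picture is of the moment at which its call begins. There is no depth.
- bot.finish_job(): hands the job in, once; it reports no verdict.
The state is a dict: "time": time; "q": joint angles; "joint_vel": joint speeds; "joint_torque": joint torques, N m; "tool_pos": TCP position; "tcp_rot": TCP orientation; "wrist_force": force on the tool from outside, world axes, zero at the start; "torque": the same for the moment, N m; "width": opening from 0.0 (shut) to 1.0 (fully open).
Only numpy, scipy, OpenCV 4.12 (cv2) and the standard library are available. Lean on these libraries where they do the work, as an engineer would, in place of code of your own. Each camera call takes 0.05 s, during which the arm holds its last target.

### The job

Set up the citrus juicer for lemons: lower the slotted strainer over the drive shaft until it lies flat on the tower in the juice bowl, let go of it, then take the smaller of the two ribbed reaming cones, turn it until its socket meshes with the splines of the shaft, slide it fully home and push it down against the spring so that the juicer's switch is on. Finish like that, still gripping the cone around its skirt and pressing it down with the switch on. Do not shove the larger cone, the ramekin, the glass or the lemon halves about.

Things in the scene. Friction and masses are not known exactly. Their poses are not given: they have to be found in the camera images.
- juicer: Fixed electric citrus juicer: steel motor housing with a black open bowl on top (168 mm across, rim 141 mm above the counter, inside 160 mm at the rim, 143 mm at the floor). In the bowl stands a black tower 72 mm across, its flat top 118 mm above the counter; the steel drive shaft rises from it. A spout points along +x over the glass. Origin: centre of the underside, on the shaft's axis; z up.
- shaft_tip (a point): Top end of the drive shaft, on its axis, 178 mm above the counter when not pressed; z up, x and y along the four splines. Shaft: 15 mm round up to 151 mm, above that a cross of two 5 mm thick blades, 16 mm tip to tip, with rounded tops (repeats every quarter turn). It turns stiffly (0.15 N m) and stays where left; it pushes down 6 mm on a spring.
- plunger (a joint): How far the drive shaft is pushed down against the switch spring, m: 0 free, 0.006 against the stop. The spring takes 3.3 N to start and 1.1 N more per mm (about 10 N at the stop). The switch is on beyond 0.003.
- strainer: Steel strainer 132 mm across, level on the counter: slotted floor 4 mm thick, rim 18 mm high, 3 mm thick; in the middle a collar (tube) to grip it by, outside 28 mm, bore 21 mm, top 28 mm above the underside, 49 mm of free floor round it. On the juicer the shaft passes through the collar; underside 118 mm, collar top 146 mm above the counter. About 120 g. Origin: centre of the underside; z up.
- cone_small: The smaller grey plastic reaming cone, about 60 g, standing on its open skirt on the counter: straight round skirt 50 mm across up to 30 mm, then a ribbed dome to 64 mm. Four long thick ribs run to the tip along the body's x and y axes; four short thin ones lie between. Origin: centre of the underside; z up.
- socket_ceiling (a point): Ceiling of the smaller cone's socket, on its axis 20 mm above the underside; axes as the cone's. From beneath, a cross of 7.5 mm wide slots along x and y (under the long ribs) leads from 2 mm above the underside up to it. Fully home it rests on the shaft's tip; not meshed, the cone stands on the splines 18 mm higher.
- cone_large: The larger grey plastic reaming cone (for oranges), 68 mm across and 88 mm high, same make, standing on the counter. Not wanted; leave it. Origin: centre of the underside.
- ramekin: Small white ceramic bowl, 80 mm across, 40 mm high, on the counter. Leave it. Origin: centre of the underside.
- glass: Clear drinking glass, 60 mm across, 82 mm high, under the spout. Leave it. Origin: centre of the underside.
- lemon_a: Half a lemon, cut side down, 56 mm across, 36 mm high, on the counter nearer to the juicer. Leave it. Origin: centre of the underside.
- lemon_b: Half a lemon of the same size, nearer to the robot. Leave it. Origin: centre of the underside.
Things that resemble listed ones, but are neither listed nor needed, are in the scene too. Leave any green look-alike of the cone_small alone. Leave any brown look-alike of the strainer alone.

How it is judged:
By the outcome, as a careful person would: the job done as asked, in the order asked, and still so for the second after the job is handed in, while the arm keeps its last pose, push and grip.
It also fails if it takes over 72 s, if anything falls off the work surface, if the arm or the gripper's body presses on something with over 40 N, if the wrist force passes 120 N, or if a joint passes its speed limit or range.

## Working session

There is one attempt and no reset: what is moved stays moved. The work goes in short steps, Python scripts to look and compute and a shell command to move; the robot and the scene stay as the last step left them, time stands still between calls to the robot, and variables do not carry over. Pictures are saved under pics/ and viewed, and the job is handed in when it is done.

```bash
ls; mkdir -p pics; python3 - <<'E'
from workcell import bot
import cv2,numpy as np
for n in ("side","top","wrist"):
    c=bot.read_camera(n); cv2.imwrite(f"pics/{n}0.png",c["pixels"][:,:,::-1]); print(n,c["fx"],c["fy"],c["cx"],c["cy"],np.round(c["R"],3).tolist(),np.round(c["t"],3))
print(bot.read_state())
E
```

```text
pics
side 388.865321443868 388.865321443868 317.5721549366779 196.62786332238187 [[-0.97, -0.244, -0.001], [-0.123, 0.494, -0.86], [0.21, -0.834, -0.51]] [0.51  0.162 0.862]
top 453.35531452066965 453.35531452066965 319.1565923648937 203.51223102941282 [[-0.005, -1.0, -0.024], [-0.998, 0.007, -0.067], [0.067, 0.024, -0.997]] [0.016 0.542 1.234]
wrist 313.6732893033535 313.6732893033535 323.2932834229862 201.1818866294203 [[0.372, -0.928, -0.001], [-0.88, -0.353, 0.317], [-0.295, -0.117, -0.948]] [-0.674 -0.04   0.381]
{'time': 0.15, 'q': array([-1.22592893e+00,  2.64622152e-01,  1.60508906e+00, -2.74568068e-05,
        1.27368752e+00, -3.68938463e-02]), 'joint_vel': array([-0.00072692, -0.00350239, -0.00503377,  0.00014296, -0.00028703,
        0.00039364]), 'joint_torque': array([ 5.50207878e-04, -5.15906847e+01, -3.67958629e+01, -6.21384902e-05,
        8.05433141e-03, -1.08538075e-05]), 'tool_pos': array([ 0.25128524, -0.6258973 ,  0.24890412]), 'tcp_rot': array([-0.38921263,  2.01438679, -2.01073678]), 'wrist_force': array([0.34009321, 0.09885112, 0.27671052]), 'torque': array([-0.01116802, -0.03699501,  0.02171002]), 'width': 1.0032915830223412}
```

View pics/top0.png

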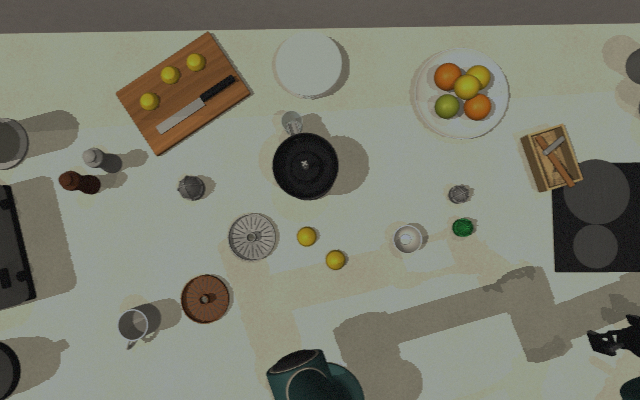

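View pics/side0.png

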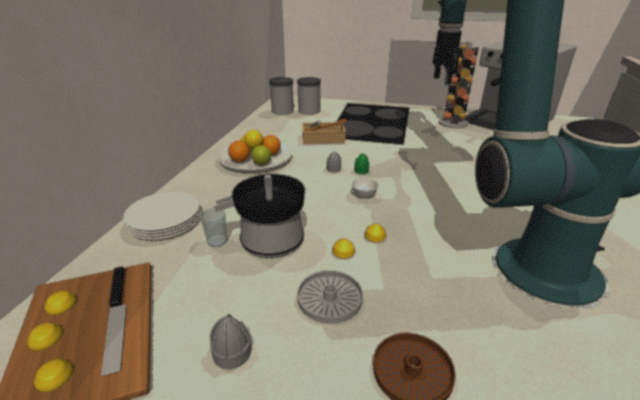

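View pics/wrist0.png

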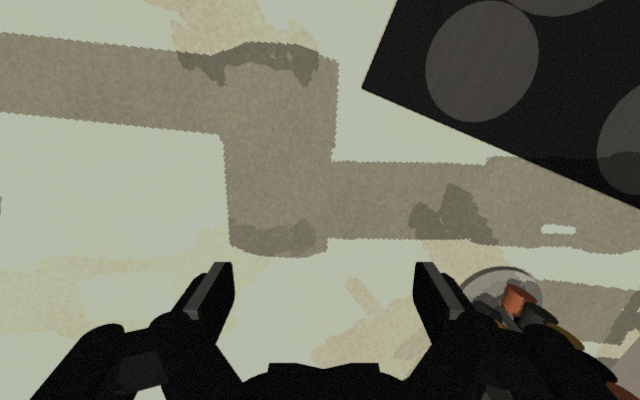

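The top view shows the juicer at about (306,166), the strainer at (253,237), the small cone at (459,194) next to its green look-alike at (462,228), and the large cone at (191,187). The brown look-alike of the strainer is at (205,299). I'll measure these now.

```bash
cat > h.py <<'E'
from workcell import bot
import cv2,numpy as np
def ray(c,u,v):
    R=np.array(c["R"]);t=np.array(c["t"])
    d=R.T@np.array([(u-c["cx"])/c["fx"],(v-c["cy"])/c["fy"],1.]); return -R.T@t,d
def onz(c,u,v,z):
    o,d=ray(c,u,v); return o+d*(z-o[2])/d[2]
def proj(c,X):
    p=np.array(c["R"])@np.asarray(X,float)+np.array(c["t"]); return p[:2]/p[2]*[c["fx"],c["fy"]]+[c["cx"],c["cy"]]
def tri(c1,p1,c2,p2):
    o1,d1=ray(c1,*p1);o2,d2=ray(c2,*p2)
    A=np.stack([d1,-d2],1); s=np.linalg.lstsq(A,o2-o1,rcond=None)[0]
    a=o1+d1*s[0];b=o2+d2*s[1]; return (a+b)/2,np.linalg.norm(a-b)
def crop(c,name,u0,v0,w,h,k):
    im=c["pixels"][v0:v0+h,u0:u0+w,::-1]
    cv2.imwrite(name,cv2.resize(im,None,fx=k,fy=k,interpolation=cv2.INTER_CUBIC))
E
python3 - <<'E'
from h import *
c=bot.read_camera("top"); s=bot.read_camera("side")
ims=[]
def cr(c,u,v,r,k): return cv2.resize(c["pixels"][v-r:v+r,u-r:u+r,::-1],(400,300) if 0 else (390,390),interpolation=cv2.INTER_CUBIC)
a=np.hstack([cr(c,306,163,39,5),cr(c,253,237,39,5)])
cv2.imwrite("pics/t1.png",a[:,:])
b=np.hstack([cr(c,460,210,30,5),cr(s,270,205,60,5)])
cv2.imwrite("pics/t2.png",b)
E
```

```text
(no output)
```

View pics/t1.png

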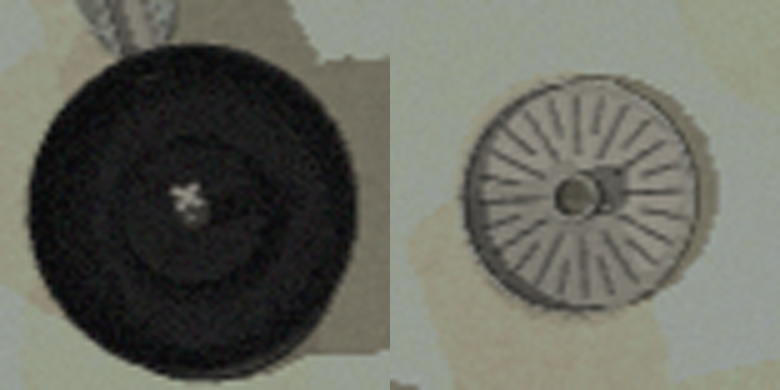

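View pics/t2.png

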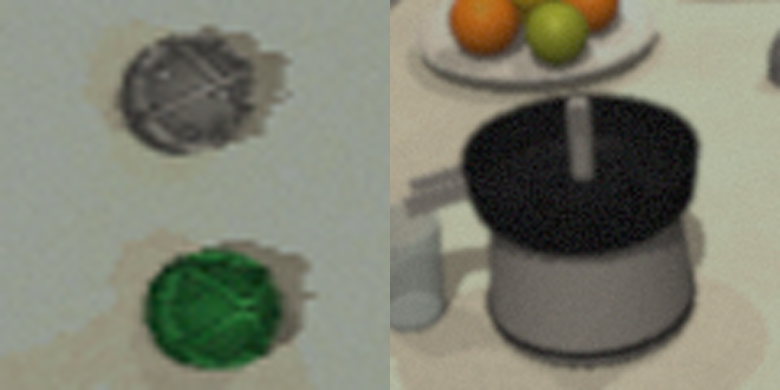

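The close-ups show the shaft cross at about (304.4,163.8), the juicer rim centre at about (305.6,166.2) and the collar top at about (251,237). The small cone is at about (460,194).

```bash
python3 - <<'E'
from h import *
c=bot.read_camera("top"); s=bot.read_camera("side")
r=lambda a:np.round(np.asarray(a)*1000,1)
g=c["pixels"].astype(int); mx=g.max(2)
# juicer dark disc
m=((mx<48)*255).astype(np.uint8); m[:,:255]=0;m[:,355:]=0;m[:115]=0;m[215:]=0
m=cv2.morphologyEx(m,cv2.MORPH_OPEN,np.ones((3,3)))
cs=max(cv2.findContours(m,0,1)[0],key=cv2.contourArea); e=cv2.fitEllipse(cv2.convexHull(cs)); print("bowl",e, r(onz(c,*e[0],.141)))
print("shaft top-view tip", r(onz(c,304.4,163.8,.178)), "tri with side tip", [r(x) for x in tri(c,(304.4,163.8),s,(210+578/6.5-390/6.5-60+60-0,145+100/6.5))])
# strainer
print("collar top",r(onz(c,214+185/5,198+195/5,.028)))
print("rim", r(onz(c,214+(463+702-780)/10,198+(73+312)/10,.018)), "width px",(702-463)/5*1.2/453)
# cone
for (u,v,z) in [(430+185/6.5,180+93/6.5,.030)]: print("cone mid",r(onz(c,u,v,z)))
print("cone tip",r(onz(c,430+190/6.5,180+92/6.5,.064)))
X=[.62,0.05,.18]
E
```

```text
bowl ((305.1624450683594, 165.60829162597656), (64.81106567382812, 66.1758804321289), 162.7119140625) [629.6  44.2 141. ]
shaft top-view tip [628.4  44.  178. ] tri with side tip [array([653.6,  54.6, 213.7]), np.float64(65.5)]
collar top [451.  199.5  28. ]
rim [452.3 197.1  18. ] width px 0.12662251655629136
cone mid [ 563.9 -366.9   30. ]
cone tip [ 561.4 -359.3   64. ]
```

The estimates in mm are juicer (629,44), strainer (451.5,198) and small cone (562,-363). I'll fly over the small cone for a wrist view first, with the jaws turned along y so they stay clear of the green one.

```bash
python3 -m jog '[[45,38,5,-3,85],[90,76,10,-6,85],[135,114,10,-9,85],[180,152,10,-12,85],[225,190,10,-15,85],[270,228,10,-18,85],[295,250,10,-20,85],[308,261,10,-22,85],[311,263,10,-22,85],[311,263,10,-22,85]]'
python3 - <<'E'
from h import *
c=bot.read_camera("wrist"); cv2.imwrite("pics/w1.png",c["pixels"][:,:,::-1])
from scipy.spatial.transform import Rotation as Ro
s=bot.read_state(); print(Ro.from_rotvec(s["tcp_rot"]).as_matrix().round(3),s["q"].round(2),s["wrist_force"])
print(proj(c,[.562,-.363,.03]),proj(c,s["tool_pos"]))
E
```

```text
time: 1.6
tool_pos: [0.5622, -0.3637, 0.2599]
tcp_rot: [-0.001, -2.22, 2.221]
wrist_force: [0.3, 0.8, -0.4]
width: 0.994
[[-1.    -0.    -0.002]
 [ 0.002 -0.    -1.   ]
 [ 0.    -1.     0.   ]] [-0.61  0.25  1.61 -0.    1.29  0.96] [-0.73353419  0.10835712 -0.57862992]
[322.7480361  171.95055042] [324.44929358 286.34937204]
```

View pics/w1.png

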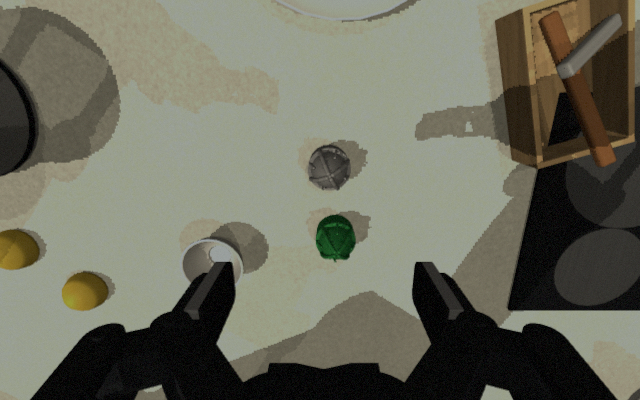

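```bash
python3 - <<'E'
from h import *
c=bot.read_camera("wrist"); t=bot.read_camera("top")
crop(c,"pics/w1c.png",295,135,70,70,8)
r=lambda a:np.round(np.asarray(a)*1000,1)
from pickle import dump
dump((c,t),open("cone.pkl","wb"))
im=c["pixels"].astype(int); print(im[167,329],im[150,300],im[160,355])
E
```

```text
[81 77 72] [151 146 124] [111 108  90]
```

View pics/w1c.png

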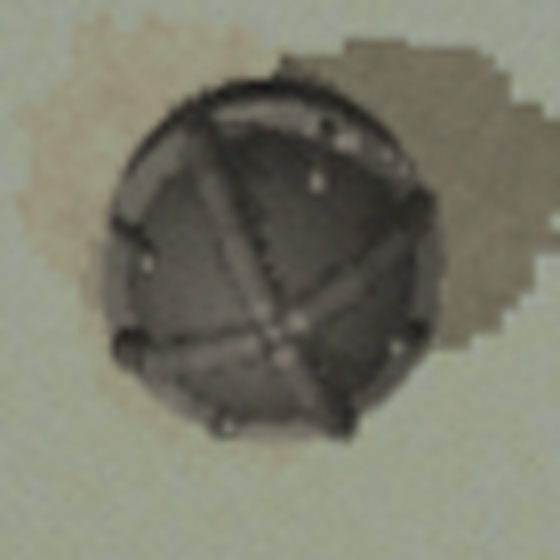

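Ribs run out from the tip at about (330,176.5), with thick-rib ends at crop points (202,140), (428,205), (345,425) and (125,350). I'll take the centre and rib angle from these.

```bash
python3 - <<'E'
from h import *
from pickle import load
c,t=load(open("cone.pkl","rb"))
P=[onz(c,295+a/8,135+b/8,.031)*1000 for a,b in [(202,140),(428,205),(345,425),(125,350)]]
P=np.array(P)[:,:2]; print(P.round(1),P.mean(0), np.linalg.norm(P[0]-P[2]),np.linalg.norm(P[1]-P[3]))
for i,j in((0,2),(1,3)): d=P[i]-P[j]; print(np.degrees(np.arctan2(d[1],d[0]))%90)
print("tip",onz(c,330,176.5,.064)*1000)
# silhouette bottom ring left/right extents rows
for a,b in[(105,265),(440,265)]: print(onz(c,295+a/8,135+b/8,.020)*1000)
print(tri(c,(330,176.5),t,(430+190/6.5,180+92/6.5)))
E
```

```text
[[ 584.4 -360.6]
 [ 575.1 -392.7]
 [ 542.5 -381.3]
 [ 553.9 -349.2]] [ 563.96432545 -370.94589155] 46.77707839056824 48.361912310841305
26.308033427909987
25.947734662206585
tip [ 564.76154728 -370.96961209   64.        ]
[ 564.0301495  -346.00284275   20.        ]
[ 563.90174091 -395.58927386   20.        ]
(array([ 0.56131187, -0.36873506,  0.04104676]), np.float64(0.007035697476096197))
```

Wrist view puts the cone at (564,-371) with ribs at 26° mod 90, and the skirt measures 49.6 mm against the 50 mm given. Next I'll hover over the juicer.

```bash
python3 -m jog '[[8,45,0,9,85],[16,95,0,18,85],[24,150,0,27,85],[32,205,0,36,85],[40,260,0,46,85],[48,315,0,56,85],[56,360,0,66,85],[62,392,0,76,85],[66,404,0,86,85],[67,408,0,90,85]]'
python3 - <<'E'
from h import *
from pickle import dump
print(bot.read_state()["tool_pos"])
c=bot.read_camera("wrist"); cv2.imwrite("pics/w2.png",c["pixels"][:,:,::-1])
p=proj(c,[.629,.044,.178]);print(p,proj(c,[.629,.044,.118]))
crop(c,"pics/w2c.png",int(p[0])-30,int(p[1])-30,60,60,9)
dump(c,open("shaft.pkl","wb"))
E
```

```text
time: 3.0
tool_pos: [0.6296, 0.0449, 0.26]
tcp_rot: [-1.21, 1.208, -1.208]
wrist_force: [-0.1, -0.0, -0.4]
width: 0.995
[0.62955588 0.04489819 0.26004765]
[320.80780732 219.21272817] [321.23201798 194.05670719]
```

View pics/w2.png

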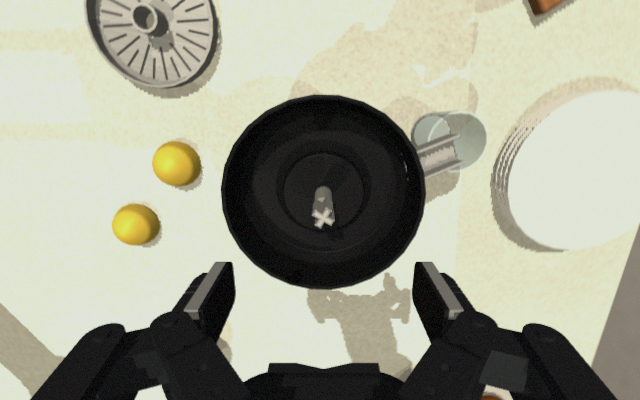

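View pics/w2c.png

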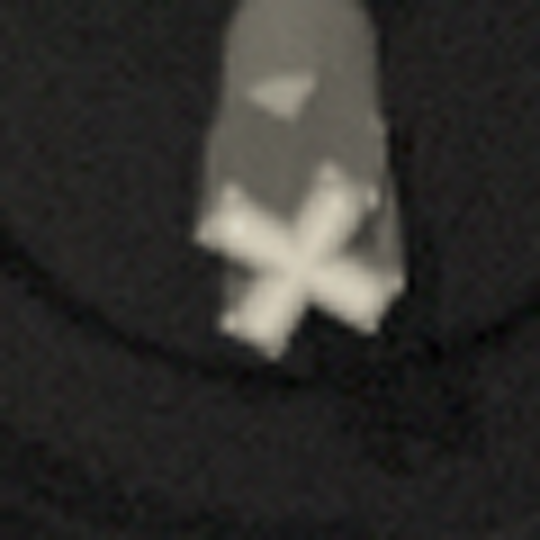

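The cross centre is at about (300,262) in the crop. The arms run (215,212)–(378,308) and (347,183)–(250,340).

```bash
python3 - <<'E'
from h import *
from pickle import load
c=load(open("shaft.pkl","rb"))
u0,v0=290,189
q=lambda a,b,z=.177: onz(c,u0+a/9,v0+b/9,z)*1000
A=[q(215,212),q(378,308),q(347,183),q(250,340)]
for i,j in((0,1),(2,3)):
    d=A[i]-A[j]; print(np.linalg.norm(d),np.degrees(np.arctan2(d[1],d[0]))%90,(A[i]+A[j])[:2]/2)
print("centre",q(300,262))
im=c["pixels"].astype(int).min(2); 
m=((im>125)*255).astype(np.uint8); m[:,:u0]=0;m[:,u0+60:]=0;m[:v0+17]=0;m[v0+60:]=0
ys,xs=np.nonzero(m); print(len(xs), onz(c,xs.mean(),ys.mean(),.178)*1000)
# bowl outer rim
b=((c["pixels"].max(2)<45)*255).astype(np.uint8); b[:,:200]=0;b[:,450:]=0;b[300:]=0
b[:85]=0
cs=max(cv2.findContours(cv2.morphologyEx(b,cv2.MORPH_OPEN,np.ones((5,5))),0,1)[0],key=cv2.contourArea)
P=np.array([onz(c,p[0]+.5*0,p[1],.141)[:2]*1000 for p in cs[:,0]]).astype(np.float32); print("rim",cv2.minEnclosingCircle(P),cv2.fitEllipse(P))
# strainer collar top from here
print("strainer collar", onz(c,145,16,.028)*1000)
E
```

```text
15.253780234952119 57.7290167625369 [630.55277366  44.5893532 ]
15.38958300114445 60.16733513123836 [630.63688043  44.42246202]
centre [630.79195984  44.44352519 177.        ]
205 [630.32883153  45.50031756 178.        ]
rim ((630.5037841796875, 44.94682312011719), 83.0521240234375) ((630.4592895507812, 44.8634147644043), (164.478759765625, 164.7572479248047), 99.23712921142578)
strainer collar [452.32835729 202.35745113  28.        ]
```

Juicer axis is (630.5,44.7) with splines at 59° mod 90; the rim fit agrees (radius about 83 against 84). Now over to the strainer.

```bash
python3 -m jog '[[-20,17,0,0,60],[-60,52,0,0,60],[-105,92,0,0,60],[-145,126,0,0,60],[-168,147,-20,0,60],[-177,156,-50,0,60],[-177,156,-80,0,60],[-177,156,-105,0,60],[-177,156,-110,0,60],[-177,156,-110,0,60]]' 20
python3 - <<'E'
from h import *
print(bot.read_state()["tool_pos"])
c=bot.read_camera("wrist"); cv2.imwrite("pics/w3.png",c["pixels"][:,:,::-1])
print(proj(c,[.452,.201,.028]))
E
```

```text
time: 4.3
tool_pos: [0.4528, 0.2002, 0.1503]
tcp_rot: [-1.207, 1.212, -1.212]
wrist_force: [-0.7, -0.1, 0.1]
width: 0.706
[0.45280238 0.20018394 0.15033402]
[320.80672097 199.15823014]
```

View pics/w3.png

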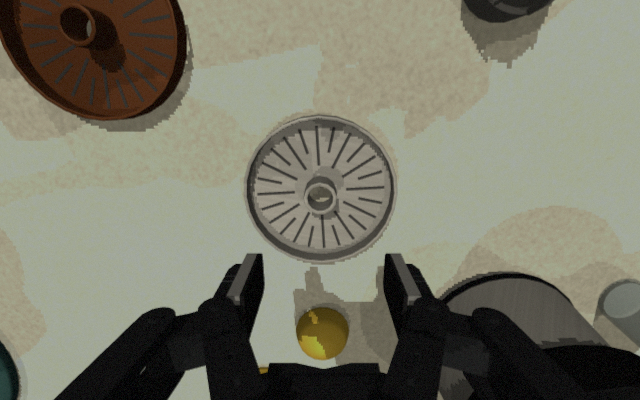

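The strainer is centred between the fingers, with its collar ring at about (320,197) and its rim spanning columns 247–397 and rows 114–264.

```bash
python3 - <<'E'
from h import *
c=bot.read_camera("wrist"); crop(c,"pics/w3c.png",295,170,50,50,10)
P=np.array([onz(c,u,v,.018)[:2]*1000 for u,v in[(247,188),(397,188),(321,114.5),(321,263)]]);print(P.round(1))
E
```

```text
[[389.6 208.1]
 [517.8 207.6]
 [453.2 268.5]
 [452.4 135.5]]
```

View pics/w3c.png

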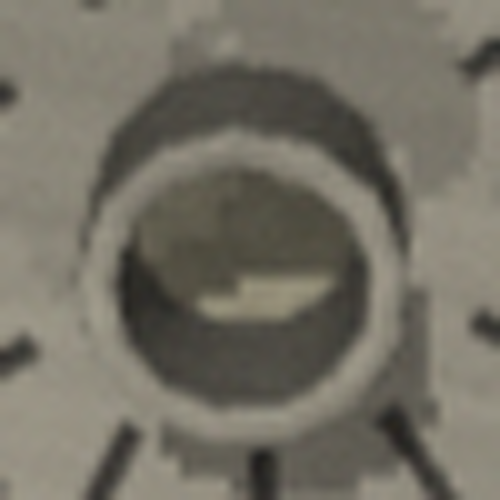

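Collar centre works out at (451.5,201.5). I'll descend with the TCP at 28 mm and close.

```bash
python3 -m jog '[[-1,1,-40,0,55],[-1,1,-80,0,55],[-1,1,-105,0,55],[-1,1,-118,0,55],[-1,1,-121,0,55],[-1,1,-122,0,20],[-1,1,-122,0,20],[-1,1,-122,0,20],[-1,1,-122,0,20],[-1,1,-122,0,20]]' 50
python3 - <<'E'
from h import *
s=bot.read_state();print(s["tool_pos"],s["wrist_force"],s["width"]*85.4)
c=bot.read_camera("wrist"); cv2.imwrite("pics/w4.png",c["pixels"][:,:,::-1])
E
```

```text
time: 5.65
tool_pos: [0.4526, 0.2021, 0.0294]
tcp_rot: [-1.206, 1.21, -1.211]
wrist_force: [-2.0, -0.2, 5.6]
width: 0.303
[0.45255059 0.20205572 0.02936733] [-2.03028667 -0.22003347  5.63365143] 25.837207641886696
```

View pics/w4.png

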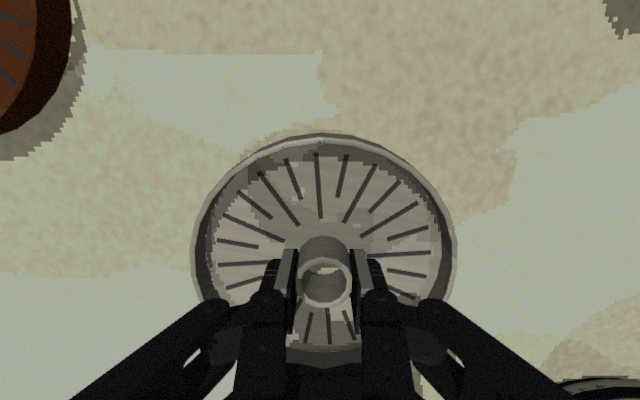

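The collar is gripped at about 26 mm opening, with the fingertips lightly touching the strainer floor (5.6 N). I'll lift.

```bash
python3 -m jog '[[0,0,5,0,20],[0,0,30,0,20],[0,0,70,0,20],[0,0,120,0,20],[0,0,170,0,20],[0,0,205,0,20],[0,0,212,0,20],[0,0,212,0,20],[0,0,212,0,20],[0,0,212,0,20]]'
python3 - <<'E'
from h import *
s=bot.read_state();print(s["tool_pos"],s["wrist_force"],s["width"]*85.4)
c=bot.read_camera("wrist"); cv2.imwrite("pics/w5.png",c["pixels"][:,:,::-1])
c=bot.read_camera("side"); cv2.imwrite("pics/s5.png",c["pixels"][:,:,::-1])
E
```

```text
time: 6.95
tool_pos: [0.4505, 0.2012, 0.2379]
tcp_rot: [-1.212, 1.213, -1.21]
wrist_force: [-0.7, -0.0, -1.6]
width: 0.305
[0.45046348 0.20118014 0.23788169] [-0.73231864 -0.04929686 -1.6495434 ] 26.05282155567332
```

View pics/w5.png

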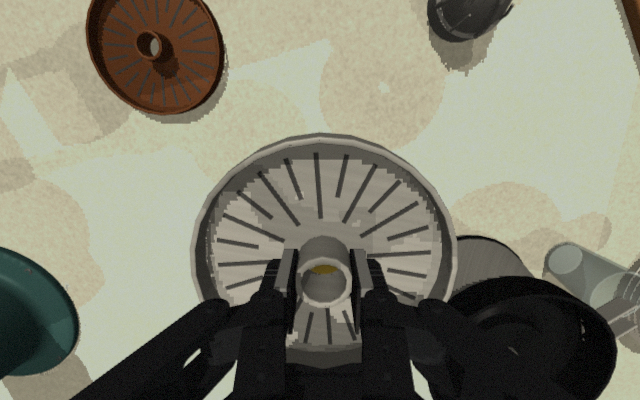

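View pics/s5.png

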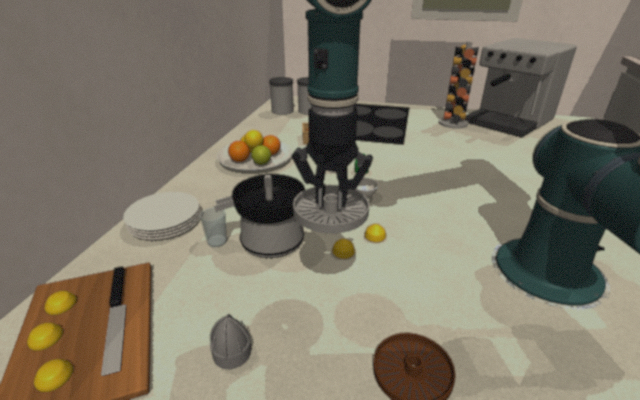

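The strainer is lifted and level. I'll get the collar's offset from the TCP from the wrist image.

```bash
python3 - <<'E'
from h import *
s=bot.read_state();c=bot.read_camera("wrist"); crop(c,"pics/w5c.png",285,230,80,90,7)
p=s["tool_pos"]; z=p[2]-.0013
print(p,(onz(c,325.5,282,z)-p)*1000)
# rim: top z = underside+18
zr=p[2]-.0294+.018
for u,v in[(192,250),(457,250),(324,136)]: print((onz(c,u,v,zr)-p)*1000)
E
```

```text
[0.45091327 0.20137908 0.23861733] [ 2.09964619  0.17201685 -1.3       ]
[-62.37942719  11.57086984 -11.4       ]
[ 65.65423367  11.35124936 -11.4       ]
[  1.51855467  65.78252883 -11.4       ]
```

View pics/w5c.png

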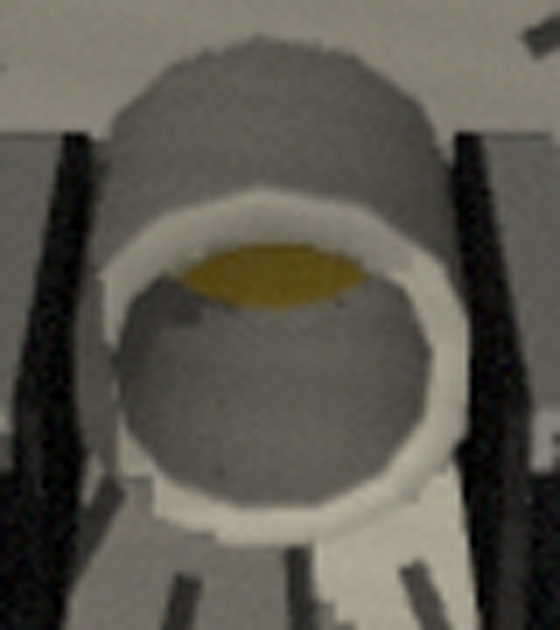

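The held collar appears 2.2 mm off the TCP along the jaws, so the wrist camera has a bias. To cancel it I'll hold the strainer just in front of the shaft and measure collar and shaft tip in the same image.

```bash
python3 -m jog '[[25,-34,2,0,20],[60,-82,2,0,20],[100,-136,2,0,20],[135,-184,2,0,20],[160,-220,2,0,20],[174,-240,2,0,20],[178,-246,-10,0,20],[178,-246,-30,0,20],[178,-246,-38,0,20],[178,-246,-38,0,20]]'
python3 - <<'E'
from h import *
from pickle import dump
s=bot.read_state();print(s["tool_pos"],s["wrist_force"],s["width"]*85.4)
c=bot.read_camera("wrist"); cv2.imwrite("pics/w6.png",c["pixels"][:,:,::-1])
s2=bot.read_state();print(s2["tool_pos"]);dump((c,s["tool_pos"]/2+s2["tool_pos"]/2),open("rel.pkl","wb"))
E
```

```text
time: 8.35
tool_pos: [0.6279, -0.0431, 0.2001]
tcp_rot: [-1.211, 1.212, -1.208]
wrist_force: [0.1, 0.1, -1.6]
width: 0.304
[ 0.62788384 -0.0430572   0.2001374 ] [ 0.05966469  0.07393871 -1.63008452] 25.939866471233792
[ 0.62870439 -0.04329146  0.20129609]
```

View pics/w6.png

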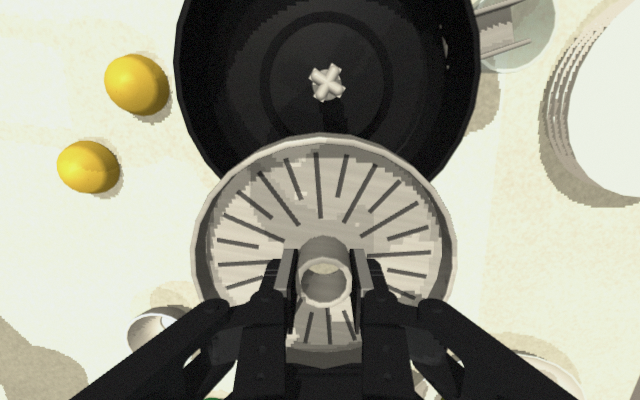

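```bash
python3 - <<'E'
from h import *
from pickle import load
c,p=load(open("rel.pkl","rb"))
a=cv2.resize(c["pixels"][60:110,300:350,::-1],(390,390),interpolation=2);b=cv2.resize(c["pixels"][240:320,285:365,::-1],(390,390),interpolation=2)
cv2.imwrite("pics/w6c.png",np.hstack([a,b]))
E
```

```text
(no output)
```

View pics/w6c.png

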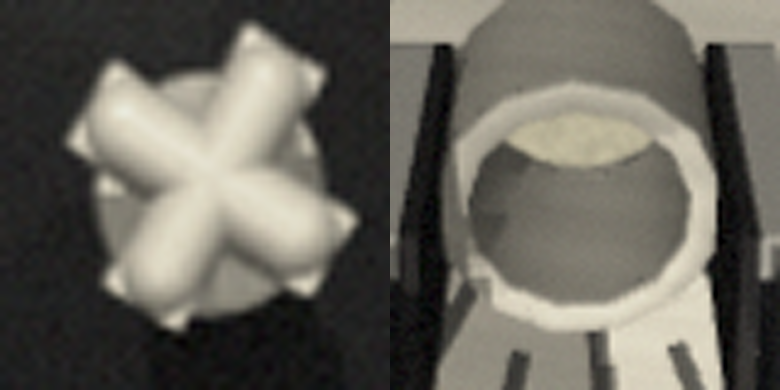

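The shaft cross centre is at about (327.4,82.8) and the collar top centre at about (325.3,282).

```bash
python3 - <<'E'
from h import *
from pickle import load
c,p=load(open("rel.pkl","rb"))
k=7.8
q=lambda a,b,z=.177: onz(c,300+a/k,60+b/k,z)*1000
A=[q(90,105),q(335,255),q(290,50),q(145,310)]
for i,j in((0,1),(2,3)):
    d=A[i]-A[j]; print(np.linalg.norm(d),np.degrees(np.arctan2(d[1],d[0]))%90)
sh=onz(c,327.4,82.6,.1775)*1000
co=onz(c,325.3,282.05,p[2]-.0013)*1000
print(sh,co,p*1000,"move",sh-co)
for z in(.1955,.2025): print(onz(c,325.3,282.05,z)*1000)
E
```

```text
16.01546670572371 60.176493497683595
16.0118947594767 59.37397062480501
[630.79517597  44.565481   177.5       ] [629.89491729 -42.50141163 199.41674746] [628.29411636 -43.17433038 200.71674746] move [  0.90025868  87.06689263 -21.91674746]
[629.91240666 -45.04680156 195.5       ]
[629.88114971 -40.49768785 202.5       ]
```

Move is +0.9 in x and +87 in y; splines are at 59.8°. I'll raise it, go across and look before lowering.

```bash
python3 -m jog '[[0,0,15,0,20],[0,0,22,0,20],[0.5,20,22,0,20],[0.9,50,22,0,20],[0.9,75,22,0,20],[0.9,86,22,0,20],[0.9,87,18,0,20],[0.9,87,14,0,20],[0.9,87,13,0,20],[0.9,87,13,0,20]]'
python3 - <<'E'
from h import *
from pickle import dump
s=bot.read_state();print(s["tool_pos"],s["wrist_force"],s["width"]*85.4)
c=bot.read_camera("wrist"); crop(c,"pics/w7.png",275,220,100,100,6)
d=bot.read_camera("side"); crop(d,"pics/s7.png",200,130,140,130,5)
E
```

```text
time: 9.65
tool_pos: [0.6303, 0.0419, 0.2147]
tcp_rot: [-1.208, 1.212, -1.211]
wrist_force: [-0.3, 0.4, -1.5]
width: 0.306
[0.63026831 0.0418848  0.21466166] [-0.33746634  0.39533914 -1.48941601] 26.164985472454404
```

View pics/w7.png

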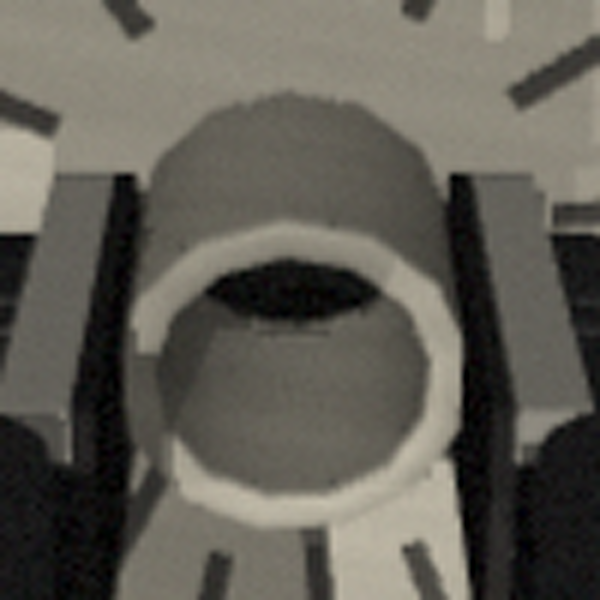

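View pics/s7.png

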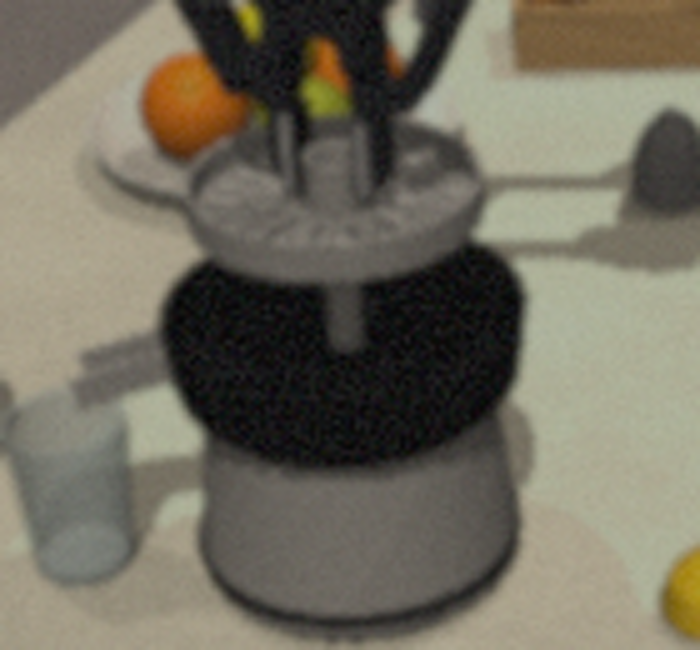

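```bash
python3 - <<'E'
from h import *
a=[]
for i in range(8):
    bot.read_camera("top"); a.append(bot.read_state()["tool_pos"]*1000)
print(np.round(a,1),np.mean(a,0))
E
```

```text
[[630.5  42.2 215.1]
 [630.5  42.3 215.2]
 [630.5  42.4 215.2]
 [630.5  42.5 215.2]
 [630.5  42.5 215.2]
 [630.5  42.6 215.1]
 [630.5  42.6 215.1]
 [630.4  42.6 215.1]] [630.49515495  42.46110051 215.13430642]
```

The arm is still creeping as it settles. I'll compute the collar's position in the current image against the shaft's (630.8,44.6).

```bash
python3 - <<'E'
from h import *
from pickle import load
c0,p0=load(open("rel.pkl","rb"))
c=bot.read_camera("wrist"); s=bot.read_state()["tool_pos"]*1000
C=lambda c:-np.array(c["R"]).T@np.array(c["t"])*1000
print("cam",C(c0),C(c),"tcp",s, C(c)-s, C(c0)-p0*1000)
print("collar now",onz(c,325.2,282.05,(s[2]-1.3)/1000)*1000, "R diff deg",np.degrees(cv2.Rodrigues(c["R"]@c0["R"].T)[0].ravel()))
E
```

```text
cam [629.3346276   39.04274372 324.89373564] [631.55390686 124.78880093 339.77990254] tcp [630.39948876  42.61879676 215.03040914] [  1.1544181   82.17000417 124.7494934 ] [  1.04051124  82.2170741  124.17698819]
collar now [632.39916009  42.76591912 213.73040914] R diff deg [ 0.03288237 -0.16626817 -0.14330005]
```

Correct by (-1.6,+1.7), then lower in gentle stages while checking force.

```bash
python3 -m jog '[[-1.6,1.7,0,0,20],[-1.6,1.7,0,0,20],[-1.6,1.7,0,0,20],[-1.6,1.7,0,0,20],[-1.6,1.7,-2,0,20],[-1.6,1.7,-4,0,20],[-1.6,1.7,-7,0,20],[-1.6,1.7,-10,0,20],[-1.6,1.7,-12,0,20],[-1.6,1.7,-12,0,20]]'
python3 - <<'E'
from h import *
c=bot.read_camera("wrist"); crop(c,"pics/w8.png",275,220,100,100,6)
s=bot.read_state();print(s["tool_pos"],s["wrist_force"],s["torque"],s["width"]*85.4)
s=s["tool_pos"]
print("collar now",onz(c,325.2,282.05,(s[2]-.0013))*1000)
E
```

```text
time: 11.45
tool_pos: [0.6286, 0.0443, 0.2026]
tcp_rot: [-1.209, 1.211, -1.211]
wrist_force: [0.3, -0.0, -1.1]
width: 0.308
[0.62875895 0.0443154  0.20288397] [ 0.06005227 -0.11096441 -2.22515931] [-0.06662833 -0.01344448  0.00707134] 25.86677365858704
collar now [630.5886822   44.61716345 201.5839734 ]
```

View pics/w8.png

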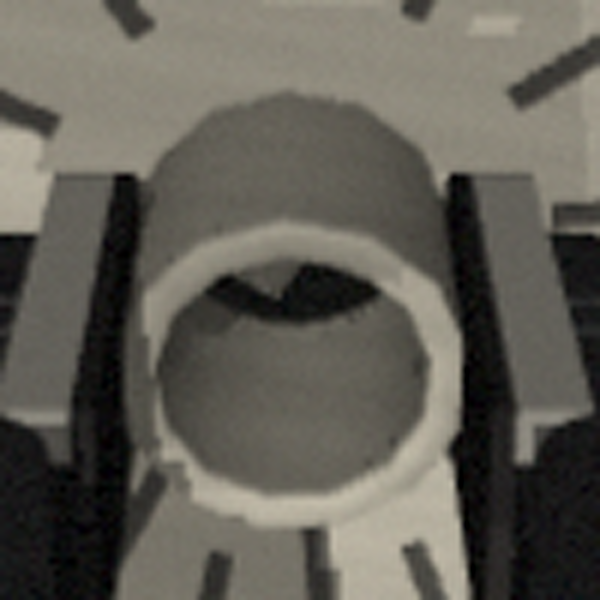

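The underside is at about 173 mm with no contact force, and the spline tip is visible inside the collar. It has entered, so I'll continue down.

```bash
python3 -m jog '[[0,0,-3,0,20],[0,0,-6,0,20],[0,0,-10,0,20],[0,0,-14,0,20],[0,0,-18,0,20],[0,0,-22,0,20],[0,0,-26,0,20],[0,0,-28,0,20],[0,0,-28,0,20],[0,0,-28,0,20]]'
python3 - <<'E'
from h import *
c=bot.read_camera("wrist"); crop(c,"pics/w9.png",275,220,100,100,6)
s=bot.read_state();print(s["tool_pos"],s["wrist_force"],s["torque"],s["width"]*85.4)
E
```

```text
time: 12.75
tool_pos: [0.6289, 0.0443, 0.1752]
tcp_rot: [-1.208, 1.211, -1.211]
wrist_force: [-0.2, -0.5, -1.3]
width: 0.304
[0.6289646  0.04431511 0.1752043 ] [ 0.55512095 -0.23732269 -1.3058912 ] [0.0011257  0.02496463 0.04124691] 25.83109130940292
```

View pics/w9.png

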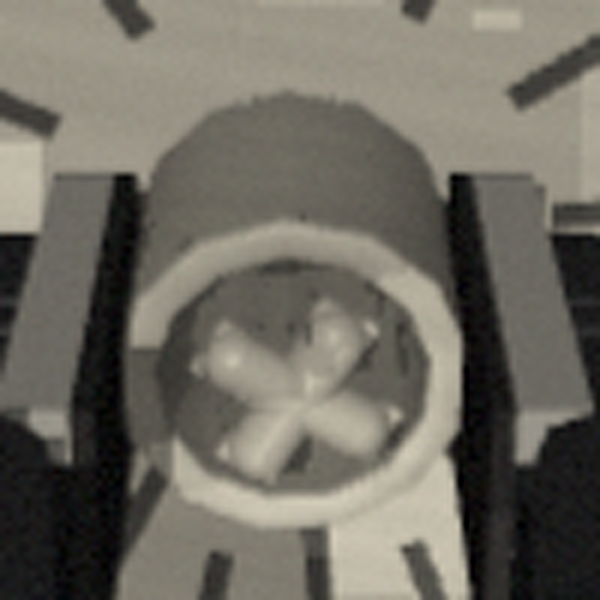

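The shaft is centred in the bore. I'll lower the last 28 mm.

```bash
python3 -m jog '[[0,0,-4,0,20],[0,0,-8,0,20],[0,0,-12,0,20],[0,0,-16,0,20],[0,0,-20,0,20],[0,0,-23,0,20],[0,0,-25,0,20],[0,0,-27,0,20],[0,0,-28,0,20],[0,0,-28,0,20]]'
python3 - <<'E'
from h import *
c=bot.read_camera("wrist"); cv2.imwrite("pics/w10.png",c["pixels"][:,:,::-1])
s=bot.read_state();print(s["tool_pos"],s["wrist_force"],s["torque"],s["width"]*85.4)
E
```

```text
time: 14.05
tool_pos: [0.6288, 0.0443, 0.1475]
tcp_rot: [-1.208, 1.211, -1.211]
wrist_force: [-1.2, 0.1, 0.3]
width: 0.302
[0.62881427 0.04430553 0.14743443] [-1.99862761  0.16963063  2.32324825] [-0.03500568  0.28844199  0.02050294] 26.406802922224227
```

View pics/w10.png

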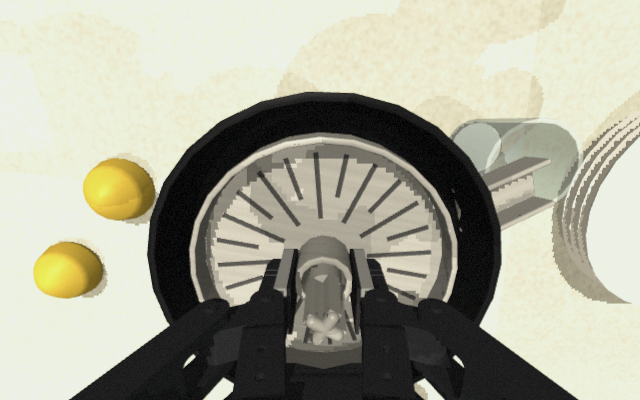

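It has seated: height is 147.4 mm as predicted and the force is rising. I'll press 1 mm more, open and lift clear.

```bash
python3 -m jog '[[0,0,-1,0,20],[0,0,-1,0,20],[0,0,-0.5,0,60],[0,0,0,0,60],[0,0,0,0,60],[0,0,0,0,60],[0,0,6,0,60],[0,0,30,0,60],[0,0,70,0,60],[0,0,105,0,60]]'
python3 - <<'E'
from h import *
s=bot.read_state();print(s["tool_pos"],s["wrist_force"],s["width"]*85.4)
c=bot.read_camera("wrist"); cv2.imwrite("pics/w11.png",c["pixels"][:,:,::-1])
d=bot.read_camera("side"); crop(d,"pics/s11.png",200,130,140,130,5)
S=[.6307,.0446]
for z in(.118,.136,.146,.178): print(z,proj(c,S+[z]).round(1))
E
```

```text
time: 15.35
tool_pos: [0.6289, 0.0443, 0.2537]
tcp_rot: [-1.208, 1.21, -1.211]
wrist_force: [0.3, 1.2, -0.1]
width: 0.701
[0.62894887 0.04430004 0.25367215] [ 0.33359984  1.16023413 -0.11443   ] 59.8949427338411
0.118 [323.7 194.9]
0.136 [323.8 201.5]
0.146 [323.9 205.6]
0.178 [324.  221.1]
```

View pics/w11.png

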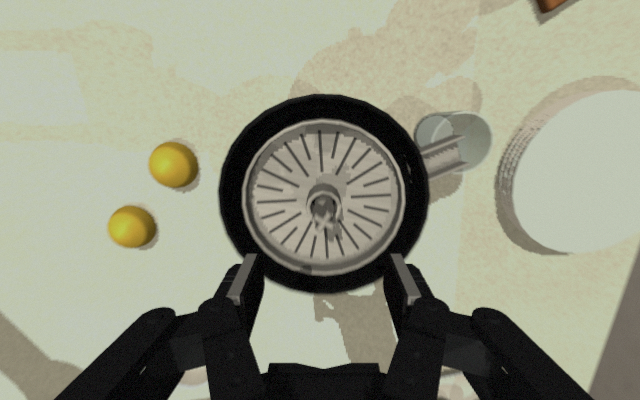

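View pics/s11.png

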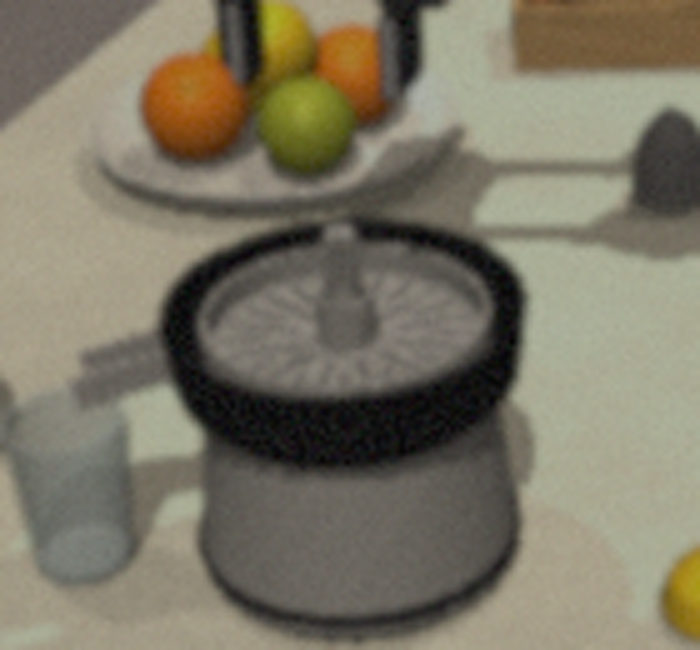

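The strainer sits flat and centred on the tower, with the shaft rising through it. Next is the small cone.

```bash
python3 -m jog '[[-5,-35,5,-8,80],[-13,-85,5,-18,80],[-22,-140,5,-28,80],[-31,-195,5,-38,80],[-40,-250,5,-48,80],[-49,-305,0,-58,80],[-56,-355,-20,-68,80],[-62,-395,-50,-78,80],[-65,-412,-80,-87,80],[-65,-413.5,-94,-90,80]]'
python3 - <<'E'
from h import *
c=bot.read_camera("wrist"); cv2.imwrite("pics/w12.png",c["pixels"][:,:,::-1])
s=bot.read_state();print(s["tool_pos"],s["wrist_force"],s["q"].round(2))
p=proj(c,[.564,-.371,.03]);print(p)
crop(c,"pics/w12c.png",int(p[0])-45,int(p[1])-45,90,90,6);print(int(p[0])-45,int(p[1])-45)
import pickle;pickle.dump(c,open("c12.pkl","wb"))
E
```

```text
time: 16.7
tool_pos: [0.5617, -0.37, 0.1544]
tcp_rot: [-0.004, -2.219, 2.213]
wrist_force: [1.0, 0.8, 0.3]
width: 0.935
[ 0.56121516 -0.36899699  0.15284649] [-0.76045899  0.16942782 -1.0620957 ] [-0.62  0.33  1.7  -0.    1.12  0.96]
[324.9902152  197.42320342]
279 152
```

View pics/w12.png

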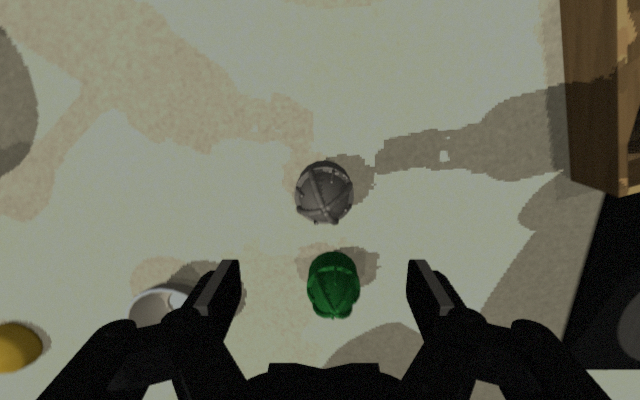

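View pics/w12c.png

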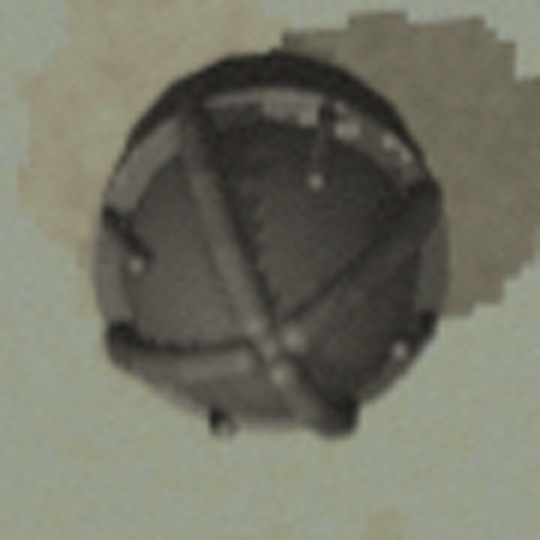

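The rib ends in the crop are at (192,112), (430,195), (345,415) and (120,345).

```bash
python3 - <<'E'
from h import *
import pickle
c=pickle.load(open("c12.pkl","rb")); 
P=np.array([onz(c,279+a/6,152+b/6,.031)*1000 for a,b in [(192,112),(430,195),(345,415),(120,345)]])[:,:2]; print(P.round(1),P.mean(0))
for i,j in((0,2),(1,3)): d=P[i]-P[j]; print(np.linalg.norm(d),np.degrees(np.arctan2(d[1],d[0]))%90)
print("tip",onz(c,279+272/6,152+345/6,.064)*1000)
for a in(93,448): print(onz(c,279+a/6,152+265/6,.022)*1000)
for i in range(4): bot.read_camera("top")
print(bot.read_state()["tool_pos"]*1000)
E
```

```text
[[ 587.1 -359.8]
 [ 575.3 -392.1]
 [ 543.  -380.7]
 [ 553.8 -349.1]] [ 564.79951187 -370.41837184]
48.83552110327562 25.300861252871524
48.12710800196443 26.58833204742583
tip [ 565.80308459 -370.41472266   64.        ]
[ 562.70677283 -344.79807519   22.        ]
[ 562.36811739 -395.67216036   22.        ]
[ 564.09124042 -369.11665384  158.43046891]
```

The cone is centred under the TCP at (564.1,-369.1), so I'll descend to 27 mm and grip.

```bash
python3 -m jog '[[0,0,-40,0,80],[0,0,-80,0,80],[0,0,-110,0,80],[0,0,-126,0,80],[0,0,-131,0,80],[0,0,-131,0,80],[0,0,-131,0,40],[0,0,-131,0,40],[0,0,-131,0,40],[0,0,-131,0,40]]' 70
python3 - <<'E'
from h import *
c=bot.read_camera("wrist"); cv2.imwrite("pics/w13.png",c["pixels"][:,:,::-1])
s=bot.read_state();print(s["tool_pos"],s["wrist_force"],s["width"]*85.4)
E
```

```text
time: 18.2
tool_pos: [0.5651, -0.3701, 0.029]
tcp_rot: [0.006, 2.219, -2.223]
wrist_force: [0.6, -0.4, 6.5]
width: 0.561
[ 0.56506336 -0.37012044  0.02897056] [ 0.31375065 -0.85345941  6.12921978] 47.74727652472995
```

View pics/w13.png

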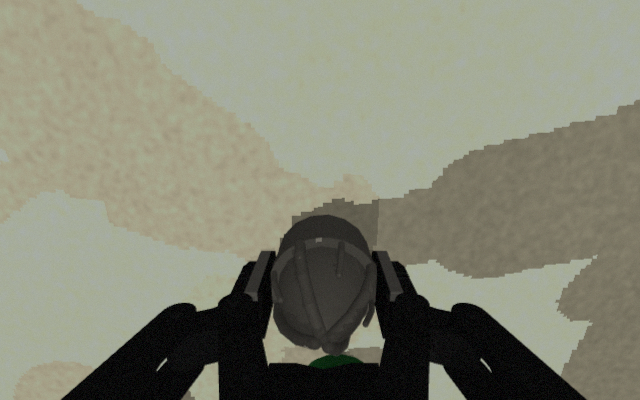

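The cone is gripped at about 48 mm opening. I'll lift, turn +34° and stop short of the shaft to compare them in one image.

```bash
python3 -m jog '[[0,0,8,0,40],[0,0,40,0,40],[0,10,90,3,40],[2,50,140,8,40],[4,100,170,14,40],[7,160,176,20,40],[9,220,176,25,40],[11,280,176,30,40],[13,340,176,34,40],[14,376,176,34,40]]'
python3 -m jog '[[0,4,0,0,40],[0,5,0,0,40],[0,5,0,0,40],[0,5,0,0,40],[0,5,0,0,40],[0,5,0,0,40],[0,5,0,0,40],[0,5,0,0,40],[0,5,0,0,40],[0,5,0,0,40]]'
python3 - <<'E'
from h import *
import pickle
s=bot.read_state();print(s["tool_pos"],s["wrist_force"],s["width"]*85.4,s["q"].round(2))
c=bot.read_camera("wrist"); cv2.imwrite("pics/w14.png",c["pixels"][:,:,::-1])
s2=bot.read_state()["tool_pos"];print(s2)
pickle.dump((c,s2),open("c14.pkl","wb"))
d=bot.read_camera("side"); cv2.imwrite("pics/s14.png",d["pixels"][:,:,::-1])
E
```

```text
time: 19.5
tool_pos: [0.5771, 0.0096, 0.2031]
tcp_rot: [-0.576, 1.884, -1.883]
wrist_force: [-0.1, 0.1, -0.6]
width: 0.556
time: 20.75
tool_pos: [0.5778, 0.0119, 0.203]
tcp_rot: [-0.574, 1.885, -1.885]
wrist_force: [0.1, 0.2, -0.7]
width: 0.557
[0.57777397 0.01188168 0.2029696 ] [ 0.06446568  0.24131231 -0.6512293 ] 47.55783085590944 [-0.02  0.12  1.87 -0.    1.16  0.96]
[0.57775245 0.0118528  0.20296316]
```

View pics/w14.png

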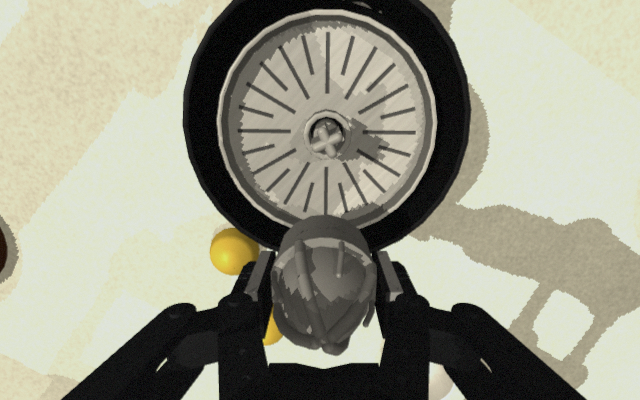

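View pics/s14.png

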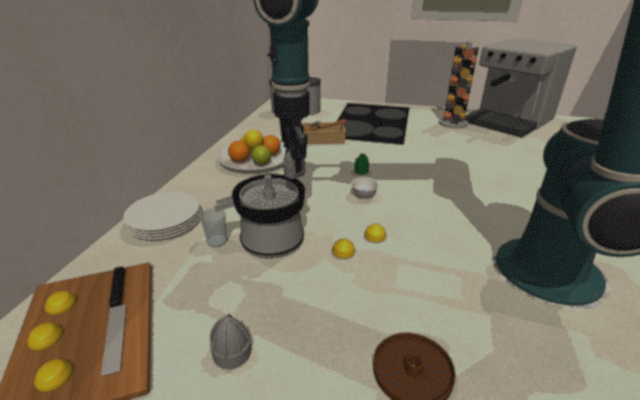

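```bash
python3 - <<'E'
from h import *
import pickle
c,p=pickle.load(open("c14.pkl","rb"))
a=cv2.resize(c["pixels"][112:162,302:352,::-1],(390,390),interpolation=2);b=cv2.resize(c["pixels"][205:360,250:405,::-1],(400,400),interpolation=2)
b=cv2.convertScaleAbs(b,alpha=1.8)
cv2.imwrite("pics/w14c.png",np.hstack([cv2.resize(a,(400,400)),b]))
E
```

```text
(no output)
```

View pics/w14c.png

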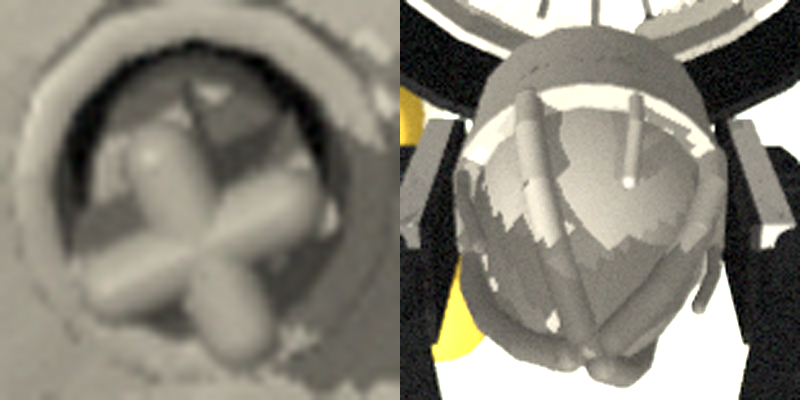

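```bash
python3 - <<'E'
from h import *
import pickle
from scipy.spatial.transform import Rotation as Ro
c,p=pickle.load(open("c14.pkl","rb"))
R=Ro.from_rotvec(bot.read_state()["tcp_rot"]).as_matrix(); u=-R[:,0];w=R[:,2]; print("u",u,"w",w,"yaw",np.degrees(np.arctan2(w[1],w[0])))
k=400/155
cv=lambda a,b:(250+(a-400)/k,205+b/k)
def loc(px,dz):
    d=(onz(c,*px,p[2]+dz)-p)*1000; return round(d@u,2),round(d@w,2)
for db in(-.028,-.029,-.030):
    print("bottom apex",loc(cv(591,27),db),"expect 25")
print("ledge front",loc(cv(595,86),.001))
print("tip",loc(cv(590,350),.035))
print("ledge L/R",loc(cv(465,165),.001),loc(cv(722,155),.001))
sh=onz(c,327,142.5,.1775)*1000; print("shaft",sh, "vs TCP",loc((327,142.5),.1775-p[2]))
q=lambda a,b: onz(c,302+a/8,112+b/8,.1765)*1000
for A,B in(((150,150),(245,345)),((95,290),(305,195))):
    d=q(*A)-q(*B);print(np.linalg.norm(d),np.degrees(np.arctan2(d[1],d[0]))%90)
for r in [(527,98)]:
    print("rib end",loc(cv(*r),.001))
E
```

```text
u [8.30188905e-01 5.57482181e-01 9.33583378e-06] w [ 5.57482181e-01 -8.30188904e-01  2.91268118e-05] yaw -56.11814798789819
bottom apex (np.float64(23.84), np.float64(0.85)) expect 25
bottom apex (np.float64(23.45), np.float64(0.85)) expect 25
bottom apex (np.float64(23.07), np.float64(0.85)) expect 25
ledge front (np.float64(24.44), np.float64(1.42))
tip (np.float64(0.66), np.float64(0.52))
ledge L/R (np.float64(9.38), np.float64(-21.14)) (np.float64(11.31), np.float64(23.43))
shaft [630.43645584  44.53741664 177.5       ] vs TCP (np.float64(61.96), np.float64(2.24))
12.923195568443019 60.167379084211014
13.743605645268529 58.076732863859576
rib end (np.float64(22.23), np.float64(-10.05))
```

The relative measurement gives the shaft minus the cone axis as about (52.6,33.9) mm. The rib is at 59.7° against the splines at about 59.5°. I'll raise it, cross over and let it settle above the tip.

```bash
python3 -m jog '[[0,0,10,0,40],[0,0,16,0,40],[15,10,16,0,40],[35,22.5,16,0,40],[48,31,16,0,40],[52.6,33.9,16,0,40],[52.6,33.9,16,0,40],[52.6,33.9,12,0,40],[52.6,33.9,10,0,40],[52.6,33.9,10,0,40]]'
python3 - <<'E'
from h import *
import pickle
for i in range(5): c=bot.read_camera("wrist")
s=bot.read_state();print(s["tool_pos"],s["wrist_force"],s["tcp_rot"])
p=s["tool_pos"]
print("target TCP",0.57775+.0526,.01185+.0339)
cv2.imwrite("pics/w15.png",c["pixels"][:,:,::-1])
d=bot.read_camera("side"); crop(d,"pics/s15.png",200,110,140,130,5)
E
```

```text
time: 22.1
tool_pos: [0.6299, 0.0454, 0.2126]
tcp_rot: [-0.575, 1.885, -1.885]
wrist_force: [0.3, -0.2, -0.6]
width: 0.56
[0.63043622 0.0456159  0.21318561] [-0.08067245 -0.01295312 -0.67610216] [-0.5735622   1.88467864 -1.88487662]
target TCP 0.63035 0.04575
```

View pics/w15.png

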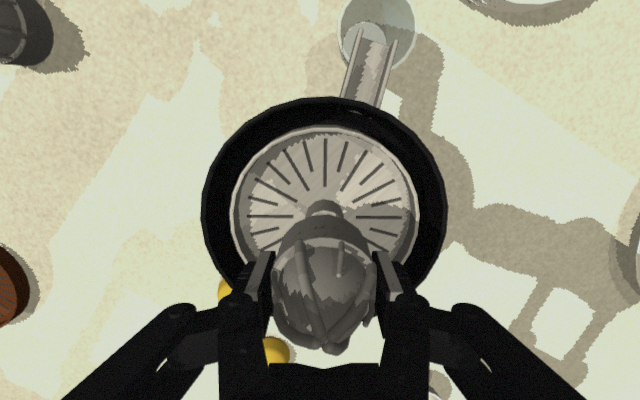

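View pics/s15.png

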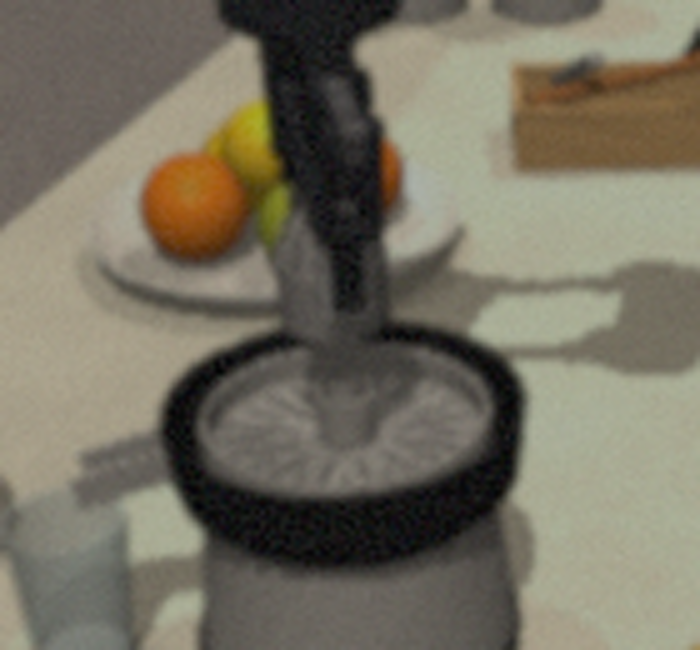

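The cone is over the shaft. I'll lower 13 mm: if it isn't meshed, the spring will show 7–8 N or more of push.

```bash
python3 -m jog '[[0,0,-2,0,40],[0,0,-4,0,40],[0,0,-6,0,40],[0,0,-7,0,40],[0,0,-8,0,40],[0,0,-9,0,40],[0,0,-10,0,40],[0,0,-11.5,0,40],[0,0,-13,0,40],[0,0,-13,0,40]]'
python3 - <<'E'
from h import *
c=bot.read_camera("wrist");cv2.imwrite("pics/w16.png",c["pixels"][:,:,::-1])
s=bot.read_state();print(s["tool_pos"],s["wrist_force"],s["torque"])
E
```

```text
time: 23.65
tool_pos: [0.6303, 0.0457, 0.1997]
tcp_rot: [-0.574, 1.885, -1.885]
wrist_force: [-0.4, -0.9, -0.3]
width: 0.556
[0.63031436 0.04573192 0.19986072] [-0.871488    0.32354383 -0.88362318] [0.03847842 0.05866836 0.03359545]
```

Bottom is at about 171 mm, 5 mm below the unmeshed height, with no push. It has meshed, so I'll go on toward home.

```bash
python3 -m jog '[[0,0,-2,0,40],[0,0,-4,0,40],[0,0,-6,0,40],[0,0,-8,0,40],[0,0,-10,0,40],[0,0,-11,0,40],[0,0,-12,0,40],[0,0,-13,0,40],[0,0,-14,0,40],[0,0,-14,0,40]]'
python3 - <<'E'
from h import *
for i in range(3):
    bot.read_camera("top");s=bot.read_state();print(s["tool_pos"],s["wrist_force"],s["torque"])
E
```

```text
time: 24.95
tool_pos: [0.6306, 0.0457, 0.1865]
tcp_rot: [-0.573, 1.885, -1.885]
wrist_force: [-1.3, 0.2, 2.6]
width: 0.561
[0.63057174 0.04572748 0.1864972 ] [-0.71746098  0.69263352  1.41684323] [-0.05762393  0.1353782   0.00022968]
[0.63055897 0.04573687 0.18641931] [-0.9014119  -0.12574664  2.83319232] [ 0.00588408  0.15424257 -0.03266201]
[0.63057167 0.0457406  0.18640212] [-0.44985682 -0.42204514  1.4273058 ] [0.07018534 0.04224179 0.0254225 ]
```

The ceiling has just reached the shaft tip (about 186.5 mm, expected 187). Now press 5 mm.

```bash
python3 -m jog '[[0,0,-1,0,40],[0,0,-2,0,40],[0,0,-3,0,40],[0,0,-4,0,40],[0,0,-4.5,0,40],[0,0,-5,0,40],[0,0,-5,0,40],[0,0,-5,0,40],[0,0,-5,0,40],[0,0,-5,0,40]]' 80
python3 - <<'E'
from h import *
for i in range(4):
    bot.read_camera("top");s=bot.read_state();print(s["tool_pos"],s["wrist_force"],s["torque"],s["width"]*85.4)
E
```

```text
time: 26.35
tool_pos: [0.6308, 0.0457, 0.182]
tcp_rot: [-0.573, 1.884, -1.885]
wrist_force: [-2.2, -0.5, 6.7]
width: 0.556
[0.63077606 0.0457035  0.18199446] [-1.75210497 -0.49333841  6.79496641] [-0.05619541  0.34530653  0.02182955] 47.294308858414176
[0.63078772 0.04571899 0.18201606] [-2.49251234 -0.85375208  7.24597727] [-0.01318467  0.31203862  0.03299934] 47.594364633610624
[0.63077397 0.04572757 0.18197922] [-2.73994328 -0.37374478  6.81700069] [-0.06530336  0.31126156  0.00299164] 47.350444422080216
[0.63076353 0.04571186 0.18197888] [-2.42932439 -0.02423868  7.18602861] [-0.0130102   0.28815957 -0.00642015] 47.30086905648405
```

Net push is about 7.7 N, which is about 4 mm of plunger travel. I'll add 2 mm for margin, up to the stop.

```bash
python3 -m jog '[[0,0,-0.5,0,40],[0,0,-1,0,40],[0,0,-1.5,0,40],[0,0,-2,0,40],[0,0,-2,0,40],[0,0,-2,0,40],[0,0,-2,0,40],[0,0,-2,0,40],[0,0,-2,0,40],[0,0,-2,0,40]]'
python3 - <<'E'
from h import *
for i in range(4):
    c=bot.read_camera("wrist");s=bot.read_state();print(s["tool_pos"],s["wrist_force"],s["width"]*85.4)
cv2.imwrite("pics/w17.png",c["pixels"][:,:,::-1])
d=bot.read_camera("side"); cv2.imwrite("pics/s17.png",d["pixels"][:,:,::-1])
crop(d,"pics/s17c.png",200,110,140,130,5)
E
```

```text
time: 27.8
tool_pos: [0.631, 0.0457, 0.1807]
tcp_rot: [-0.572, 1.884, -1.885]
wrist_force: [-3.3, 0.3, 9.3]
width: 0.557
[0.63094021 0.04572847 0.1807251 ] [-2.71083385 -0.66975776 10.74488614] 47.27113558920625
[0.6309574  0.0457034  0.18073981] [-3.20302619 -0.30869746  9.6337797 ] 47.50138644465443
[0.63096071 0.04570818 0.18075468] [-3.75703402 -0.28633485  9.10464791] 47.65512333662873
[0.63095417 0.04571813 0.18073851] [-2.76188584 -0.66534287  9.28056684] 47.431785067656975
```

View pics/w17.png

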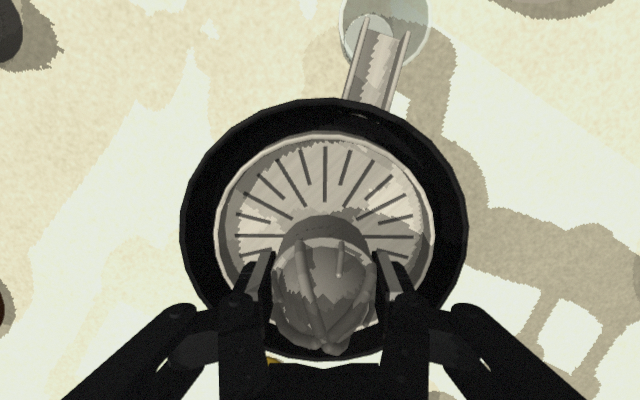

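View pics/s17c.png

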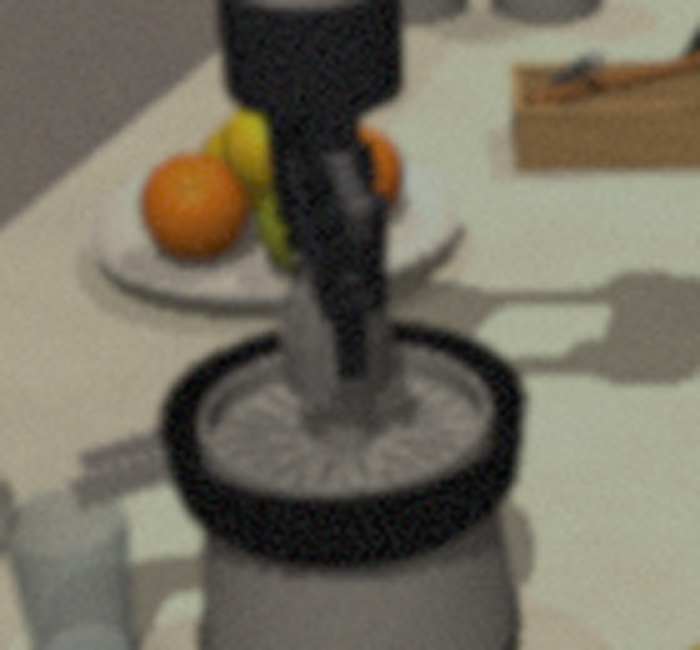

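View pics/s17.png

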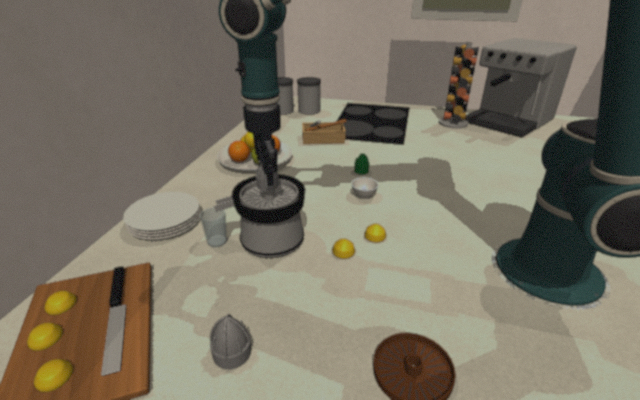

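The cone sits low over the collar with the strainer still flat, and the other objects are where they were. Net push is about 10 N, steady at the stop, so I'll hand in.

```bash
python3 -c "
from workcell import bot
print(bot.finish_job()); s=bot.read_state(); print(s['time'],s['tool_pos'],s['wrist_force'])"
```

```text
the job is handed in; nothing more can be done
None
the job is handed in; nothing more can be done
```

The juicer is set up for lemons, and I handed the job in at about 28 s of the 72 s allowed. The arm is still gripping the small cone by its skirt and pressing it down.

- **Strainer:** I lowered it over the shaft until it sat on the tower. The seating height came out at 118 mm with the contact force just rising. I then let go, and the wrist and side pictures showed it flat and centred.
- **Small cone:** I turned it about 34° so its long ribs (59.7°) lined up with the splines (about 59.5°). It slid past the unmeshed height with no push and reached the shaft tip at about the expected height.
- **Switch:** The last readings were steady, with the cone's underside at about 152 mm and roughly 10 N of push. That puts the plunger at about 5.5–6 mm, where 3 mm turns the switch on. There is no direct switch reading, so this is inferred from force and height.
- **Other objects:** The larger cone, ramekin, glass and lemon halves looked unmoved in the last side picture.

**Disagreements:**
- The top camera differed from the wrist camera by several millimetres in y, about 4 mm at the small cone, so I used the wrist camera.
- The gripped parts sat 1–2 mm off the reported grasp point. I corrected for this by measuring each part and the shaft in the same picture.
- A sideways force of about 3 N remains while the cone is pressed.

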